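# Sweep the brass disc weights through the tray gate into the slot

### The arm

A 7-joint arm with a two-finger parallel gripper is mounted at the origin on the work surface. World frame = base frame: x ahead of the robot, y to its left, z up, the work surface at z = 0. Lengths are in m, angles in rad, forces in N, time in s.
With the tool pointing down it reaches from about 0.4 to 0.85 m from the base axis. Payload 10.4 kg.
Tool frame: the origin (TCP) lies between the finger pads; the fingertips stand ahead of it and the grasp point (between the pads) lies 3 mm ahead of it (r.tips_ahead is the z of the fingertips in the tool frame, in m); z points along the fingers, y is the line along which they close (so a half turn about z gives the same grasp; the last joint's range is limited). The gripper opens to 87 mm and grips with 3 to 60 N. Pads are 19 mm wide; open, the fingers measure 117 mm over their backs; the gripper's body (75 mm by 190 mm) begins 51 mm behind the grasp point.
Start: joints at [-1.291, 0.332, -0.065, 1.46, 0.022, 1.35, -0.088], TCP at [0.186, 0.597, 0.245] pointing down, gripper open.
Joint ranges: [-2.6, 2.6], [-0.5, 2.12], [-1.47, 1.34], [0.16, 2.42], [-1.27, 4.41], [0.06, 2.06], [-2.6, 2.6]. Speed limits (rad/s): [2.22, 2.22, 2.79, 2.79, 3.14, 3.14, 3.14].

### API

Orientations are given as a unit quaternion [x, y, z, w].
In Python, from bench import telemetry, camera, get_calibration, r gives the robot as it stands.
- The arm moves only by the tool drive_tool, never from a script. Its argument "series" is one flat list of numbers, 7 for each row, row after row: the turn, a rotation vector about the tool's x, y, z in units of 5 degrees (1.0 is 5 degrees), then the shift along the tool's x, y, z in units of 40 mm (1.0 is 40 mm), then the opening, from -1 (shut) to 1 (fully open). A call has 1 to 10 rows; each row is the pose to reach, as a shift and turn from the pose commanded when the call began, along the tool's axes at that moment; what a row does not reach only later rows make up. A row lasts 1/12 s, in which the tool goes at most 41.7 mm and 7.16 degrees, less where a joint would pass 70% of its speed; a pose out of reach is approached as far as the arm can. A call with a gripper value outside its range is refused whole. The fingers move at their own pace and stop on an object; "grip_force" is the grip in N (left out, the last holds). Time passes only in rows, so rows that repeat a pose let the fingers close. It gives the time, the measured TCP pose, the force, the opening and the grip force at its end, in the units of the state.
- telemetry.read_state(): the state, without advancing time (a new reading comes with each control period).
- camera(name): name is "side" or "top"; returns the picture (480x640x3 uint8, red, green, blue); there is no depth.
- get_calibration(name): a dict with "fovy" (degrees; the focal length in pixels is half the picture's height over the tangent of half this angle, whatever the lens; pixels are square), "cx", "cy" (the principal point, pixels), "xyz" and "rotation" of the camera in the world. Camera axes: x right, y up, looking along -z (the intrinsics and any distortion apply to the point x, -y, -z); pixel columns grow to the right and rows downward; lengths in m; the calibration is good to about 2 mm. A picture is of the moment at which its call begins. get_calibration takes no time and is no camera call.
- r.close_job(): hands the job in; it is judged then, once.
The state is a dict: "time": time; "joint_positions": joint angles; "joint_vel": joint speeds; "joint_torque": joint torques, N m; "ee_pos": TCP position; "eef_rot": TCP orientation; "ft_force": force on the tool from outside, world axes, zero at the start; "torque": the same for the moment, N m; "width": finger opening in m; "grip_force": force on a finger pad.
Only numpy, scipy, OpenCV 4.12 (cv2) and the standard library are available. Lean on these libraries where they do the work, as an engineer would, in place of code of your own. Each camera call takes 0.05 s, during which the arm holds its last target. There are 200 camera calls.

### The job

Push the three loose brass disc weights along the white sorting tray with your fingertips, out through the narrow gate at the end of its funnel, one after another, so that each drops into the slot behind the gate. Only slide them: do not lift or carry a weight. Leave the rubber stopper standing where it is in the tray, do not disturb the bottle and the dish beside it, and finish clear of everything.

Things in the scene. Friction and masses are not known exactly. Their poses are not given: they have to be found in the camera images.
- tray: white plastic tray, fixed. Origin on the table under the deck's centre, z up. Flat deck 50 mm above the table, x -125 to 125, y -130 to 130 mm (tray axes), rim 14 mm high, 4 mm thick. At the +y end two 45-degree funnel walls, as high, run from about x +-80, y 70 mm to the gate's edges at x +-20, y 130 mm. Past the gate the deck ends at y 134 mm (a sill 6 mm thick) and drops into the slot
- gate (a point): middle of the gate, at deck height (50 mm above the table), on the inner face of the end wall: tray x = 0, y = 130 mm. The gate is 40 mm wide along tray x and 4 mm deep along tray y, so one disc passes at a time; axes as the tray's, +y leads out through the gate into the slot
- slot (a point): middle of the slot's mouth, given at its floor's height. The slot is the open-topped well behind the gate: 48 mm wide (tray x), open from tray y 134 to 190 mm and reaching 20 mm back under the sill; flat floor 4 mm above the table, 46 mm below the deck; side and end walls 64 mm high; axes as the tray's
- disc1: loose flat round brass balance weight, a plain disc 28 mm across and 8 mm thick, about 40 g, lying flat on the tray's deck at the start; origin at its centre, half-way up (54 mm above the table while on the deck); z is the disc's axis
- disc2: loose flat round brass balance weight, a plain disc 28 mm across and 8 mm thick, about 40 g, lying flat on the tray's deck at the start; origin at its centre, half-way up (54 mm above the table while on the deck); z is the disc's axis
- disc3: loose flat round brass balance weight, a plain disc 28 mm across and 8 mm thick, about 40 g, lying flat on the tray's deck at the start; origin at its centre, half-way up (54 mm above the table while on the deck); z is the disc's axis
- stopper: loose black rubber stopper standing wide end down on the tray's deck among the discs, 24 mm across at its foot, 20 mm at its top, 28 mm tall, 15 g; origin at the centre of its underside, z up. To be left standing in place
- bottle: bystander: white reagent bottle with a blue cap, 40 mm across, 90 mm tall, standing on the table beside the slot; origin at the centre of its underside
- dish: bystander: small white porcelain dish, 70 mm across, 30 mm tall, standing on the table on the other side of the slot; origin at the centre of its underside
Mind the look-alikes: they are no part of the job. What is shaped like the disc1 but green, red or turquoise is not meant.

How it is judged:
By the outcome, as a careful person would: the job done as asked, in the order asked, and still so for the second after the job is handed in, with the robot touching nothing.
It also fails if it takes over 64 s, if anything falls off the work surface, if the arm or the gripper's body presses on something with over 40 N, if the wrist force passes 120 N, or if a joint passes its speed limit or range.

## Working session

There is one attempt and no reset: what is moved stays moved. The work goes in short steps, Python scripts to look and compute and a tool call to move; the robot and the scene stay as the last step left them, time stands still between calls to the robot, and variables do not carry over. Pictures are saved under pics/ and viewed, at most 10 in all, crops included, and the job is handed in when it is done.

Besides the shell and the picture viewer there is one more tool, called after "Call:" as name(argument=value, ...), one argument or row to a line, values as JSON. drive_tool: Moves the arm, as the interface text tells. Its arguments: {"type":"object","properties":{"series":{"type":"array"},"grip_force":{"type":"number"}},"required":["series"]}

```bash
mkdir -p pics; python3 - <<'E'
from bench import telemetry, camera, get_calibration, r
import cv2
for n in("side","top"):
    im=camera(n); cv2.imwrite(f"pics/{n}0.png",im[:,:,::-1]); print(n,get_calibration(n))
s=telemetry.read_state(); print(s['ee_pos'],s['eef_rot'],s['width'],s['time'],r.tips_ahead)
E
```

```text
side {'fovy': 56.400859287176644, 'cx': 319.0819669752774, 'cy': 240.7433732490186, 'xyz': array([ 0.49105951, -0.4554587 ,  0.55483185]), 'rotation': array([ 0.36063802, -0.04320034, -0.10872535,  0.92533926])}
top {'fovy': 54.267909175481336, 'cx': 324.1220530507198, 'cy': 237.2013542356213, 'xyz': array([ 0.54192615, -0.04437372,  0.96979431]), 'rotation': array([ 0.01569737, -0.02078673, -0.70322083,  0.71049417])}
[0.18628578 0.59624816 0.24383722] [ 1.50824567e-01  9.88560333e-01 -6.43095581e-04 -6.92161266e-05] 0.0871333115171554 0.1 0.022
```

View pics/top0.png

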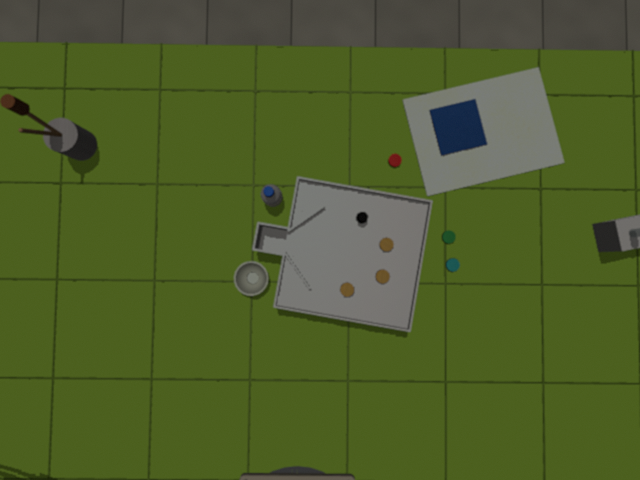

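View pics/side0.png

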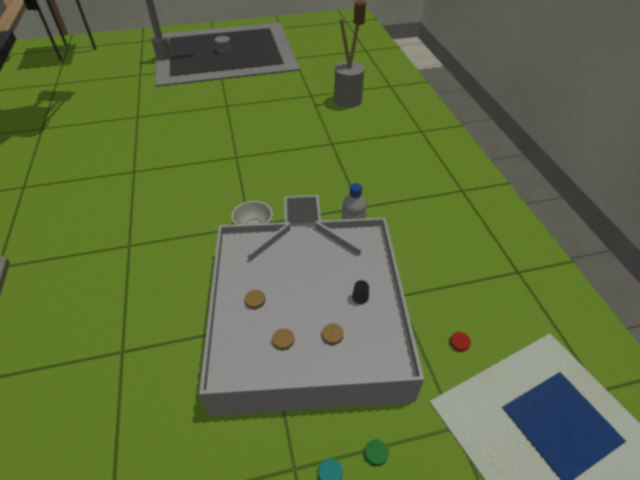

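Candidates in the top view:
- Brass discs: (386,245), (382,277) and (347,290). These are the ones I want.
- Look-alikes off the tray: red (395,161), green (448,237), turquoise (452,265).
- Black stopper: (362,218).
- Gate at about (288,242), opening to the left (world +y).

The side view agrees: brass at (255,298), (283,338) and (333,333).

```bash
cat > h.py <<'E'
import numpy as np, cv2, json
from scipy.spatial.transform import Rotation as R
from bench import telemetry, camera, get_calibration, r
def ray(n,uv,z):
    c=get_calibration(n); f=240/np.tan(np.radians(c['fovy']/2)); uv=np.atleast_2d(uv)
    d=np.c_[(uv[:,0]-c['cx'])/f,-(uv[:,1]-c['cy'])/f,-np.ones(len(uv))]
    d=R.from_quat(c['rotation']).apply(d); o=c['xyz']
    return (o+d*((z-o[2])/d[:,2])[:,None])[:,:2]
def blobs(m,amin=30):
    n,_,st,c=cv2.connectedComponentsWithStats(m.astype(np.uint8))
    return [c[i] for i in range(1,n) if st[i,4]>amin]
def brass(im):
    h=cv2.cvtColor(im,cv2.COLOR_RGB2HSV)
    return (h[...,0]>8)&(h[...,0]<24)&(h[...,1]>90)&(h[...,2]>60)
def tr(p):
    T=json.load(open('tray.json')); a=T['a']; e=np.array([[np.cos(a),np.sin(a)],[-np.sin(a),np.cos(a)]])
    return (np.atleast_2d(p)-T['c'])@e.T*1000
def world(x,y):
    T=json.load(open('tray.json')); a=T['a']; return np.array(T['c'])+np.array([x*np.cos(a)-y*np.sin(a),x*np.sin(a)+y*np.cos(a)])/1000
def look(n='top',z=.058):
    im=camera(n); return [(c.round(),tr(ray(n,c,z))[0].round(1)) for c in blobs(brass(im))],im
def state():
    s=telemetry.read_state(); T=json.load(open('tray.json')); X=R.from_quat(s['eef_rot']).as_matrix()
    print('t',s['time'],'tray xy',tr(s['ee_pos'][:2])[0].round(1),'z',round(s['ee_pos'][2]*1e3,1),'push dir deg in tray',round(np.degrees(np.arctan2(X[1,0],X[0,0])-T['a']),1),'tilt',X[2].round(3),'w',round(s['width'],4),'F',np.round(s['ft_force'],1)); return s,X
def plan(x,y,z,deg=90):
    "units to reach tray x,y (mm), z (m), tool-x pointing deg in tray axes"
    s,X=state(); T=json.load(open('tray.json')); t=np.radians(deg)+T['a']
    xt=np.array([np.cos(t),np.sin(t),0]); zt=np.array([0,0,-1.]); G=np.c_[xt,np.cross(zt,xt),zt]
    print('turn',(np.degrees(R.from_matrix(X.T@G).as_rotvec())/5).round(3),'shift',(X.T@(np.r_[world(x,y),z]-s['ee_pos'])/.04).round(3))
E
python3 - <<'E'
from h import *
im=cv2.imread('pics/top0.png')[:,:,::-1].copy(); h=cv2.cvtColor(im,cv2.COLOR_RGB2HSV)
m=(h[...,1]<90).astype(np.uint8); m[:,:255]=0;m[:170]=0;m[345:]=0;m[:,436:]=0
for c in blobs(brass(im)): m=cv2.circle(m,tuple(int(v) for v in c),14,1,-1)
m=cv2.morphologyEx(cv2.morphologyEx(m,cv2.MORPH_CLOSE,np.ones((15,15))),cv2.MORPH_OPEN,cv2.getStructuringElement(cv2.MORPH_ELLIPSE,(45,45)))
cs,_=cv2.findContours(m,0,2); k=max(cs,key=cv2.contourArea)
w=ray('top',k[:,0].astype(float),.064)
rc=cv2.minAreaRect((w*1000).astype(np.float32)); print(rc)
b=cv2.boxPoints(cv2.minAreaRect(k)); print('px',b)
a=np.radians(rc[2]); a=(a+np.pi/4)%(np.pi/2)-np.pi/4
json.dump({'c':[v/1000 for v in rc[0]],'a':a},open('tray.json','w')); print('a',np.degrees(a))
for n,f in(('top','top0'),('side','side0')):
    i2=cv2.imread(f'pics/{f}.png')[:,:,::-1].copy()
    for c in blobs(brass(i2)): print(n,c.round(1),tr(ray(n,c,.057))[0].round(1))
    for c in blobs((i2.max(2)<25),40): 
        p=tr(ray(n,c,.07))[0]
        if abs(p).max()<130: print('stopper',n,c.round(),p.round(1))
print('gate px check', tr(ray('top',[[288,231],[286,254],[326,208],[310,290]],.064)).round())
state()
c=im[165:345,240:460]; cv2.imwrite('pics/crop.png',cv2.resize(c,None,fx=3,fy=3,interpolation=2)[:,:,::-1])
E
```

```text
((563.1515502929688, -79.31106567382812), (324.8597106933594, 260.9648742675781), 80.42823028564453)
px [[244.12099 302.61145]
 [267.9522  169.83757]
 [433.81403 199.60764]
 [409.9828  332.38153]]
a -9.571769714355469
top [  7.1 100.7] [175.7 695.2]
top [386.1 244.1] [ 29.  -88.9]
top [382.1 276.1] [-33.9 -91.8]
top [346.8 289.3] [-71.1 -28.6]
stopper top [362. 217.] [ 70.6 -31.8]
side [11.5 14. ] [-784.2  998. ]
side [58.6 16.6] [-645.7  970.3]
side [359.6   2.3] [ 207.6 1022.8]
side [349.1  60.7] [134.4 654.3]
side [254.5 298.5] [-71.1 -26.3]
side [332.2 333.4] [ 28.9 -86.8]
side [282.7 338.5] [-33.8 -89.9]
side [461.3 337.2] [ 191.  -103.1]
gate px check [[ 20. 103.]
 [-25.  99.]
 [ 77.  39.]
 [-85.  41.]]
t 0.1 tray xy [-484.   603.5] z 243.8 push dir deg in tray 172.2 tilt [-0.    -0.001 -1.   ] w 0.0871 F [ 0.1  0.9 -0.1]
```

View pics/crop.png

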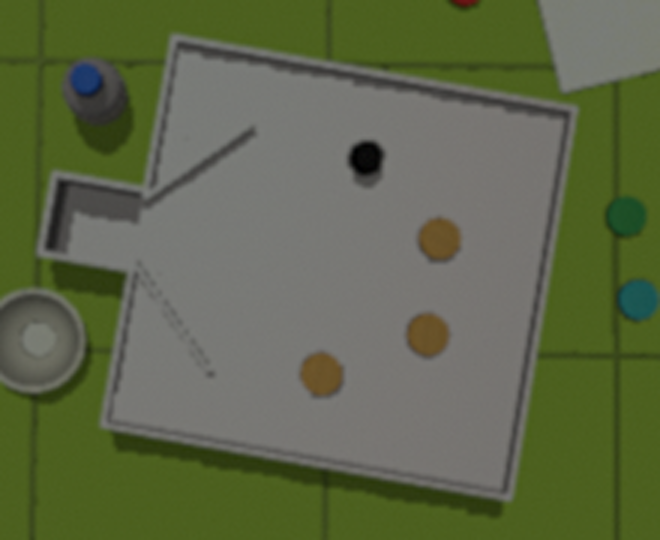

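The crop confirms three brass discs, with the stopper at crop (366,158). The slot and dish spoiled the rectangle fit, so I'll refit from the rim corners seen in the crop: (175,36), (577,105), (511,499) and (102,427).

```bash
python3 - <<'E'
from h import *
px=np.array([[175,36],[577,105],[511,499],[102,427]])/3+[240,165]-0.33
w=ray('top',px,.064); m=np.array([[129,134],[129,-134],[-129,-134],[-129,134]])/1000
c=w.mean(0); q=w-c; a=np.arctan2((m[:,0]*q[:,1]-m[:,1]*q[:,0]).sum(),(m*q).sum())
json.dump({'c':c.tolist(),'a':a},open('tray.json','w')); print(c,np.degrees(a)); print(tr(w).round(1))
for n,f in(('top','top0'),('side','side0')):
    i2=cv2.imread(f'pics/{f}.png')[:,:,::-1].copy()
    for b in blobs(brass(i2)):
        p=tr(ray(n,b,.057))[0]
        if abs(p).max()<140: print(n,p.round(1))
print('stopper',tr(ray('top',[[362,217]],.07)),'gate',tr(ray('top',[[288,231],[286,254],[326,208],[310,290]],.064)).round())
plan(-71,-85,.16,90)
E
```

```text
[ 0.55854375 -0.10777642] -9.455325069521091
[[ 127.8  132. ]
 [ 129.2 -132.9]
 [-128.3 -132.4]
 [-128.7  133.3]]
top [ 28.6 -60.1]
top [-34.2 -62.9]
top [-71.3   0.4]
side [-71.3   2.7]
side [ 28.6 -58. ]
side [-34.1 -61. ]
stopper [[71.28522473 -3.86890933]] gate [[ 20. 132.]
 [-24. 128.]
 [ 77.  68.]
 [-85.  70.]]
t 0.1 tray xy [-482.9  633.3] z 243.8 push dir deg in tray 172.1 tilt [-0.    -0.001 -1.   ] w 0.0871 F [ 0.1  0.9 -0.1]
turn [-1.2000e-02  1.1000e-02  1.6421e+01] shift [-12.665 -16.371   2.118]
```

```bash
python3 -c "
from h import *
plan(-96,-24,.16,45)"
```

```text
t 0.1 tray xy [-482.9  633.3] z 243.8 push dir deg in tray 172.1 tilt [-0.    -0.001 -1.   ] w 0.0871 F [ 0.1  0.9 -0.1]
turn [-7.0000e-03  1.7000e-02  2.5421e+01] shift [-11.837 -14.946   2.116]
```

Call:
drive_tool(
  series=[0,0,25.4,-11.84,-14.95,2.1,-0.77,0,0,25.4,-11.84,-14.95,2.1,-0.77,0,0,25.4,-11.84,-14.95,2.1,-0.77,0,0,25.4,-11.84,-14.95,2.1,-0.77,0,0,25.4,-11.84,-14.95,2.1,-0.77,0,0,25.4,-11.84,-14.95,2.1,-0.77,0,0,25.4,-11.84,-14.95,2.1,-0.77,0,0,25.4,-11.84,-14.95,2.1,-0.77,0,0,25.4,-11.84,-14.95,2.1,-0.77,0,0,25.4,-11.84,-14.95,2.1,-0.77],
)

```text
time: 0.93
ee_pos: [0.335, 0.208, 0.1986]
eef_rot: [0.703, 0.711, 0.0, -0.0]
ft_force: [1.5, 0.6, 0.2]
width: 0.0282
grip_force: 0.0
```

```bash
python3 -c "
from h import *
plan(-96,-24,.16,45)"
```

```text
t 0.9333 tray xy [-272.3  274.7] z 198.6 push dir deg in tray 100.1 tilt [ 0. -0. -1.] w 0.0282 F [1.5 0.6 0.2]
turn [-4.0000e-03 -3.0000e-03  1.1029e+01] shift [-8.129  3.024  0.961]
```

Call:
drive_tool(
  series=[0,0,11,-8.1,3,0.96,-0.77,0,0,11,-8.1,3,0.96,-0.77,0,0,11,-8.1,3,0.96,-0.77,0,0,11,-8.1,3,0.96,-0.77,0,0,11,-8.1,3,0.96,-0.77,0,0,11,-8.1,3,0.96,-0.77,0,0,11,-8.1,3,0.96,-0.77,0,0,11,-8.1,3,0.96,-0.77,0,0,11,-8.1,3,0.96,-0.77,0,0,11,-8.1,3,0.96,-0.77],
)

```text
time: 1.77
ee_pos: [0.4609, -0.1158, 0.1601]
eef_rot: [0.952, 0.306, -0.001, 0.001]
ft_force: [-0.3, 1.1, -0.0]
width: 0.0101
grip_force: 0.0
```

```bash
python3 -c "
from h import *
plan(-96,-24,.075,45)"
```

```text
t 1.7667 tray xy [-95. -24.] z 160.1 push dir deg in tray 45.1 tilt [-0.002  0.001 -1.   ] w 0.0101 F [-0.3  1.1 -0. ]
turn [0.015 0.019 0.028] shift [-0.014 -0.02   2.127]
```

Call:
drive_tool(
  series=[0,0,0,0,0,0.5,-0.77,0,0,0,0,0,1.0,-0.77,0,0,0,0,0,1.5,-0.77,0,0,0,0,0,1.8,-0.77,0,0,0,0,0,2.0,-0.77,0,0,0,0,0,2.12,-0.77,0,0,0,0,0,2.12,-0.77],
)

```text
time: 2.35
ee_pos: [0.4604, -0.1113, 0.0752]
eef_rot: [0.951, 0.31, -0.001, -0.0]
ft_force: [-0.7, -0.5, 0.5]
width: 0.0101
grip_force: 0.0
```

```bash
python3 -c "
from h import *
plan(-19,54,.075,45)
im=camera('side'); cv2.imwrite('pics/s1.png',cv2.resize(im[180:420,180:500],(800,600))[:,:,::-1])"
```

```text
t 2.35 tray xy [-96.2 -19.6] z 75.2 push dir deg in tray 45.5 tilt [-0.001 -0.001 -1.   ] w 0.0101 F [-0.7 -0.5  0.5]
turn [-0.009  0.01   0.105] shift [2.666e+00 8.800e-02 2.000e-03]
```

View pics/s1.png

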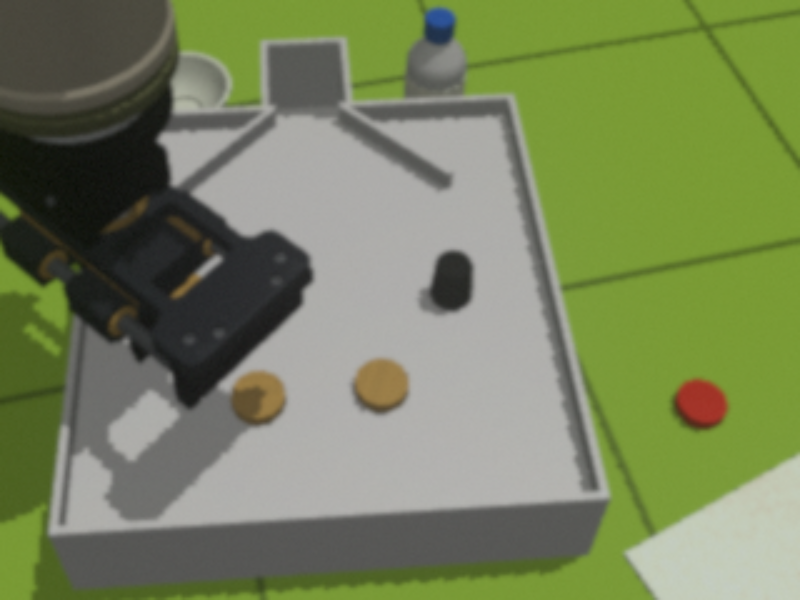

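Fingers are behind the first disc, with the stopper and the other two discs clear. First leg: push it at 45° to the funnel axis.

Call:
drive_tool(
  series=[0,0,0,0.15,0.08,0,-0.77,0,0,0,0.35,0.08,0,-0.77,0,0,0,0.6,0.08,0,-0.77,0,0,0,0.85,0.08,0,-0.77,0,0,0,1.1,0.08,0,-0.77,0,0,0,1.35,0.08,0,-0.77,0,0,0,1.6,0.08,0,-0.77,0,0,0,1.85,0.08,0,-0.77,0,0,0,2.1,0.08,0,-0.77,0,0,0,2.3,0.08,0,-0.77],
)

```text
time: 3.23
ee_pos: [0.5381, -0.0593, 0.0757]
eef_rot: [0.951, 0.31, 0.0, -0.0]
ft_force: [-1.2, -0.5, 0.9]
width: 0.0101
grip_force: 0.4
```

Call:
drive_tool(
  series=[0,0,0,0.15,0,0,-0.77,0,0,0,0.28,0,0,-0.77,0,0,0,0.38,0,0,-0.77,0,0,0,0.38,0,0,-0.77,0,0,0,0.38,0,0,-0.77,0,0,0,-0.2,0,0,-0.77,0,0,0,-0.5,0,-0.7,-0.77,0,0,0,-0.5,0,-1.2,-0.77,0,0,0,-0.5,0,-1.2,-0.77],
)

```text
time: 3.98
ee_pos: [0.5221, -0.0732, 0.1273]
eef_rot: [0.951, 0.308, 0.003, 0.0]
ft_force: [0.8, 0.7, 1.2]
width: 0.0104
grip_force: 0.0
```

```bash
python3 -c "
from h import *
print(look('top')[0]);
for a in look('side')[0]:
  if abs(a[1]).max()<150: print(a)
plan(0,30,.12,90)"
```

```text
[(array([  7., 101.]), array([176.8, 723. ]))]
(array([272., 242.]), array([-47.4, 103.9]))
(array([332., 333.]), array([ 28.5, -58.6]))
(array([283., 338.]), array([-34. , -61.6]))
t 4.0833 tray xy [-42.7  29.2] z 124.3 push dir deg in tray 45.5 tilt [ 0.002  0.    -1.   ] w 0.0101 F [-0.3  0.3 -0.3]
turn [ 0.012 -0.021 -8.905] shift [0.763 0.747 0.11 ]
```

Call:
drive_tool(
  series=[0,0,-3,0.3,0.2,0,-0.77,0,0,-6,0.5,0.5,0,-0.77,0,0,-8.9,0.76,0.75,0.1,-0.77,0,0,-8.9,0.76,0.75,0.1,-0.77,0,0,-8.9,0.76,0.75,0.1,-0.77,0,0,-8.9,0.76,0.75,0.1,-0.77,0,0,-8.9,0.76,0.75,0.1,-0.77,0,0,-8.9,0.76,0.75,0.1,-0.77],
)

```text
time: 4.75
ee_pos: [0.5625, -0.0783, 0.1185]
eef_rot: [0.763, 0.647, -0.001, -0.001]
ft_force: [0.4, 1.3, -0.2]
width: 0.0099
grip_force: 0.0
```

```bash
python3 -c "
from h import *
b,im=look('side')
for a in b:
  if abs(a[1]).max()<150: print(a)
state()
cv2.imwrite('pics/s2.png',cv2.resize(im[150:390,180:500],(800,600))[:,:,::-1])"
```

```text
(array([303., 221.]), array([  1.2, 145.2]))
(array([304., 257.]), array([-0.6, 70.7]))
(array([332., 333.]), array([ 28.5, -58.6]))
(array([283., 338.]), array([-34.1, -61.5]))
t 4.8 tray xy [-0.9 29.8] z 118.7 push dir deg in tray 89.9 tilt [-0.    -0.002 -1.   ] w 0.0105 F [0.5 0.2 0.1]
```

View pics/s2.png

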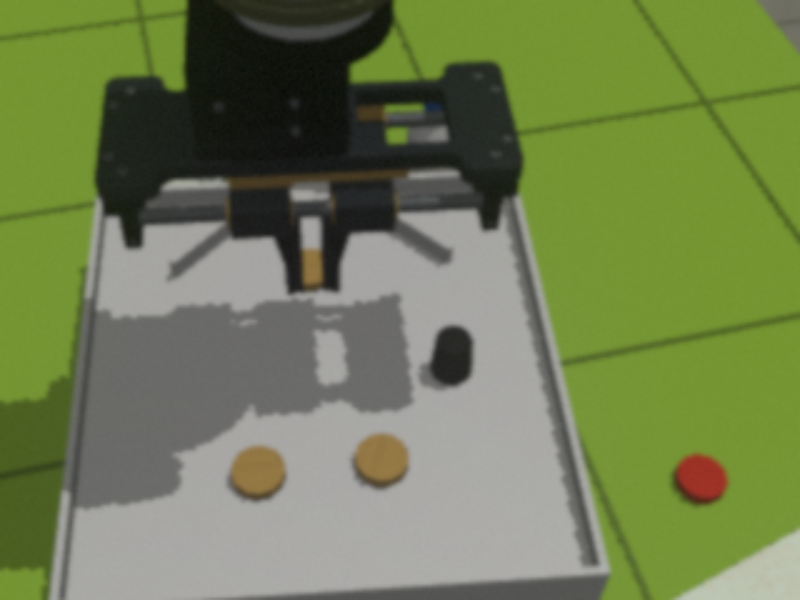

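Call:
drive_tool(
  series=[0,0,0,0,0.02,0.5,-0.77,0,0,0,0,0.02,0.9,-0.77,0,0,0,0,0.02,1.09,-0.77,0,0,0,0,0.02,1.09,-0.77,0,0,0,0.2,0.02,1.09,-0.77,0,0,0,0.4,0.02,1.09,-0.77,0,0,0,0.6,0.02,1.09,-0.77,0,0,0,0.85,0.02,1.09,-0.77,0,0,0,1.1,0.02,1.09,-0.77,0,0,0,1.35,0.02,1.09,-0.77],
)

```text
time: 5.63
ee_pos: [0.5732, -0.0238, 0.0765]
eef_rot: [0.763, 0.647, 0.0, 0.0]
ft_force: [-0.0, -0.5, 0.4]
width: 0.0098
grip_force: 0.4
```

Call:
drive_tool(
  series=[0,0,0,0.15,0,0,-1,0,0,0,0.3,0,0,-1,0,0,0,0.45,0,0,-1,0,0,0,0.6,0,0,-1,0,0,0,0.75,0,0,-1,0,0,0,0.9,0,0,-1,0,0,0,1.03,0,0,-1,0,0,0,1.03,0,0,-1,0,0,0,1.03,0,0,-1],
)

```text
time: 6.38
ee_pos: [0.5796, 0.0157, 0.0761]
eef_rot: [0.763, 0.647, -0.0, -0.0]
ft_force: [0.6, -0.4, -0.4]
width: 0.0004
grip_force: 0.0
```

```bash
python3 -c "
from h import *
b,im=look('side')
for a in b:
  if abs(a[1]).max()<250: print(a)
plan(-37,-95,.12,80)"
```

```text
(array([301., 194.]), array([-1.000e-01,  2.104e+02]))
(array([332., 333.]), array([ 28.5, -58.6]))
(array([283., 338.]), array([-34.1, -61.6]))
(array([459., 340.]), array([186.5, -79.6]))
t 6.4333 tray xy [  0.5 124.8] z 76.1 push dir deg in tray 90.0 tilt [-0. -0. -1.] w 0.0005 F [-0.7 -0.3 -0.3]
turn [-0.000e+00  1.000e-03  1.997e+00] shift [-5.495 -0.936 -1.097]
```

Call:
drive_tool(
  series=[0,0,0,-0.2,0,-0.4,-1,0,0,0,-0.8,0,-1.1,-1,0,0,1,-1.7,-0.3,-1.1,-0.77,0,0,2,-2.6,-0.6,-1.1,-0.77,0,0,2,-3.5,-0.8,-1.1,-0.77,0,0,2,-4.4,-1,-1.1,-0.77,0,0,2,-5.2,-1.01,-1.1,-0.77,0,0,2,-5.5,-1.01,-1.1,-0.77,0,0,2,-5.5,-1.01,-1.1,-0.77,0,0,2,-5.5,-1.01,-1.1,-0.77],
)

```text
time: 7.27
ee_pos: [0.5032, -0.1957, 0.1201]
eef_rot: [0.817, 0.576, 0.0, -0.0]
ft_force: [-0.2, 1.1, -1.1]
width: 0.01
grip_force: 0.0
```

```bash
python3 -c "
from h import *
b,im=look('top')
for a in b:
  if abs(a[1]).max()<250: print(a)
plan(-40,-95,.075,80.1)
cv2.imwrite('pics/t3.png',cv2.resize(im[150:360,220:500],(800,600))[:,:,::-1])"
```

```text
(array([275., 240.]), array([ -0.8, 155. ]))
(array([386., 244.]), array([ 28.6, -60. ]))
(array([382., 276.]), array([-34.1, -62.8]))
t 7.3167 tray xy [-39.9 -94.5] z 120.0 push dir deg in tray 80.0 tilt [ 0. -0. -1.] w 0.0099 F [1.6 0.2 0. ]
turn [-0.002 -0.005 -0.024] shift [-1.200e-02  1.000e-03  1.126e+00]
```

View pics/t3.png

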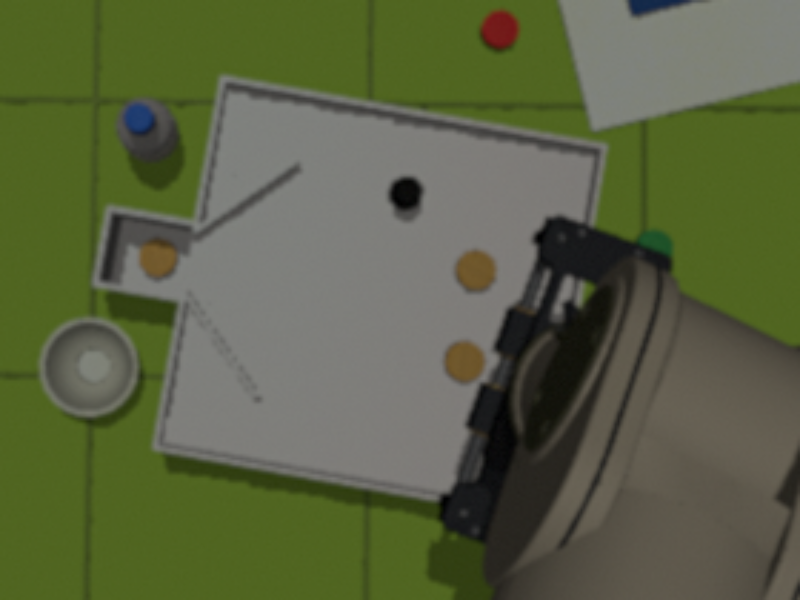

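First disc lies in the slot at crop (157,259), and everything else is in place. Now the second disc.

Call:
drive_tool(
  series=[0,0,0,0,0,0.5,-0.77,0,0,0,0,0,0.9,-0.77,0,0,0,0,0,1.12,-0.77,0,0,0,0,0,1.12,-0.77,0,0,0,0.15,0,1.12,-0.77,0,0,0,0.3,0,1.12,-0.77,0,0,0,0.5,0,1.12,-0.77,0,0,0,0.7,0,1.12,-0.77,0,0,0,0.95,0,1.12,-0.77,0,0,0,1.2,0,1.12,-0.77],
)

```text
time: 8.15
ee_pos: [0.5201, -0.1486, 0.0757]
eef_rot: [0.816, 0.578, 0.0, 0.0]
ft_force: [0.1, -0.8, 1.1]
width: 0.0099
grip_force: 0.4
```

Call:
drive_tool(
  series=[0,0,0,0.26,0,0,-0.77,0,0,0,0.52,0,0,-0.77,0,0,0,0.78,0,0,-0.77,0,0,0,1.04,0,0,-0.77,0,0,0,1.3,0,0,-0.77,0,0,0,1.56,0,0,-0.77,0,0,0,1.82,0,0,-0.77,0,0,0,2.08,0,0,-0.77,0,0,0,2.34,0,0,-0.77,0,0,0,2.6,0,0,-0.77],
)

```text
time: 8.98
ee_pos: [0.5545, -0.0507, 0.0753]
eef_rot: [0.816, 0.577, 0.0, -0.0]
ft_force: [0.7, -0.9, 1.3]
width: 0.01
grip_force: 0.5
```

```bash
python3 -c "
from h import *
b,im=look('side')
for a in b:
  if abs(a[1]).max()<250: print(a)
plan(0,125,.075,82)"
```

```text
(array([320., 210.]), array([ 28.6, 168.6]))
(array([276., 231.]), array([-42.1, 127.4]))
(array([312., 233.]), array([ 14. , 118.4]))
(array([295., 254.]), array([-13.8,  78.2]))
(array([332., 333.]), array([ 28.5, -58.7]))
(array([459., 340.]), array([186.7, -79.5]))
t 9.0333 tray xy [-13.1  58.3] z 75.2 push dir deg in tray 80.1 tilt [ 0.001 -0.    -1.   ] w 0.0101 F [0.1 1.5 0.7]
turn [-0.001 -0.014 -0.374] shift [1.699 0.036 0.008]
```

Call:
drive_tool(
  series=[0,0,0,0.2,0,0,-0.77,0,0,0,0.4,0,0,-0.9,0,0,0,0.6,0,0,-1,0,0,0,0.8,0.02,0,-1,0,0,0,1.0,0.03,0,-1,0,0,0,1.2,0.03,0,-1,0,0,0,1.4,0.03,0,-1,0,0,0,1.55,0.03,0,-1,0,0,0,1.7,0.03,0,-1,0,0,0,1.7,0.03,0,-1],
)

```text
time: 9.87
ee_pos: [0.5784, 0.0137, 0.0753]
eef_rot: [0.816, 0.578, 0.0, -0.0]
ft_force: [-0.3, 0.6, 0.7]
width: 0.0003
grip_force: 0.0
```

```bash
python3 -c "
from h import *
plan(33.5,-93,.12,98.5)"
```

```text
t 9.8667 tray xy [ -0.4 123.1] z 75.3 push dir deg in tray 80.1 tilt [ 0.001  0.    -1.   ] w 0.0003 F [-0.3  0.6  0.7]
turn [ 1.000e-03 -7.000e-03 -3.684e+00] shift [-5.175  1.765 -1.121]
```

Call:
drive_tool(
  series=[0,0,0,-0.2,0,-0.4,-1,0,0,0,-0.8,0.1,-1.12,-1,0,0,-1,-1.7,0.5,-1.12,-0.77,0,0,-2,-2.6,0.9,-1.12,-0.77,0,0,-3,-3.4,1.2,-1.12,-0.77,0,0,-3.7,-4.2,1.5,-1.12,-0.77,0,0,-3.7,-4.9,1.76,-1.12,-0.77,0,0,-3.7,-5.17,1.76,-1.12,-0.77,0,0,-3.7,-5.17,1.76,-1.12,-0.77,0,0,-3.7,-5.17,1.76,-1.12,-0.77],
)

```text
time: 10.7
ee_pos: [0.5752, -0.2063, 0.1199]
eef_rot: [0.714, 0.701, 0.0, -0.0]
ft_force: [0.8, 0.5, -0.0]
width: 0.01
grip_force: 0.0
```

```bash
python3 -c "
from h import *
b,im=look('top')
for a in b:
  if abs(a[1]).max()<250: print(a)
plan(33.5,-93,.075,98.5)
cv2.imwrite('pics/t4.png',cv2.resize(im[150:360,220:500],(800,600))[:,:,::-1])"
```

```text
(array([275., 240.]), array([ -0.9, 154.9]))
(array([386., 244.]), array([ 28.6, -60. ]))
t 10.75 tray xy [ 32.8 -93. ] z 119.9 push dir deg in tray 98.5 tilt [ 0.001 -0.    -1.   ] w 0.01 F [0.7 1.2 0.1]
turn [-0.002 -0.012  0.006] shift [-0.003  0.017  1.123]
```

View pics/t4.png

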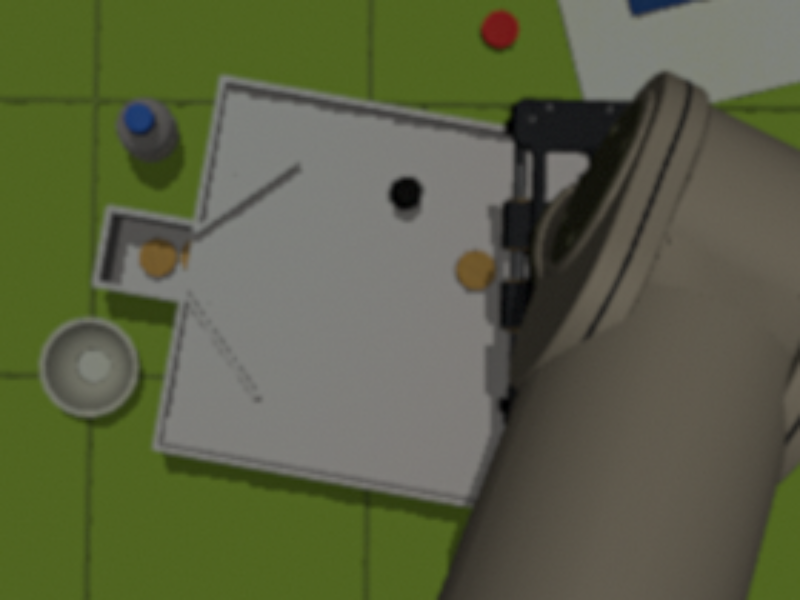

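The second disc is in the slot too, tucked partly under the sill at crop (185,255). The stopper hasn't moved. Now the third disc.

Call:
drive_tool(
  series=[0,0,0,0,0.02,0.5,-0.77,0,0,0,0,0.02,0.9,-0.77,0,0,0,0,0.02,1.12,-0.77,0,0,0,0,0.02,1.12,-0.77,0,0,0,0.15,0.02,1.12,-0.77,0,0,0,0.3,0.02,1.12,-0.77,0,0,0,0.5,0.02,1.12,-0.77,0,0,0,0.7,0.02,1.12,-0.77,0,0,0,0.95,0.02,1.12,-0.77,0,0,0,1.2,0.02,1.12,-0.77],
)

```text
time: 11.58
ee_pos: [0.5773, -0.1573, 0.0757]
eef_rot: [0.713, 0.701, 0.0, 0.0]
ft_force: [-0.3, -1.8, 0.1]
width: 0.0102
grip_force: 0.4
```

Call:
drive_tool(
  series=[0,0,0,0.26,0,0,-0.77,0,0,0,0.52,0,0,-0.77,0,0,0,0.78,0,0,-0.77,0,0,0,1.04,0,0,-0.77,0,0,0,1.3,0,0,-0.77,0,0,0,1.56,0,0,-0.77,0,0,0,1.82,0,0,-0.77,0,0,0,2.08,0,0,-0.77,0,0,0,2.34,0,0,-0.77,0,0,0,2.6,0,0,-0.77],
)

```text
time: 12.42
ee_pos: [0.5788, -0.0534, 0.0753]
eef_rot: [0.713, 0.701, 0.0, -0.0]
ft_force: [0.4, -0.9, 1.4]
width: 0.01
grip_force: 0.5
```

```bash
python3 -c "
from h import *
b,im=look('side')
for a in b:
  if abs(a[1]).max()<250: print(a)
plan(0,125,.075,98.5)"
```

```text
(array([314., 230.]), array([ 17.1, 125. ]))
(array([312., 253.]), array([11.4, 77.7]))
(array([460., 340.]), array([186.7, -79.6]))
t 12.4667 tray xy [10.8 59.7] z 75.2 push dir deg in tray 98.6 tilt [ 0.002 -0.    -1.   ] w 0.01 F [ 0.5  1.6 -0.3]
turn [-0.003 -0.017  0.026] shift [ 1.654 -0.022  0.007]
```

Call:
drive_tool(
  series=[0,0,0,0.2,0,0,-0.77,0,0,0,0.4,0,0,-0.9,0,0,0,0.6,0,0,-1,0,0,0,0.8,-0.02,0,-1,0,0,0,1.0,-0.02,0,-1,0,0,0,1.2,-0.02,0,-1,0,0,0,1.4,-0.02,0,-1,0,0,0,1.55,-0.02,0,-1,0,0,0,1.7,-0.02,0,-1,0,0,0,1.7,-0.02,0,-1],
)

```text
time: 13.3
ee_pos: [0.5792, 0.0153, 0.0753]
eef_rot: [0.712, 0.702, 0.0, -0.0]
ft_force: [-0.5, 0.4, 0.4]
width: 0.0003
grip_force: 0.0
```

Call:
drive_tool(
  series=[0,0,0,-0.2,0,-0.4,-1,0,0,0,-0.6,0,-1.2,-1,0,0,0,-1.4,0,-2,-1,0,0,0,-2.3,0,-3,-1,0,0,0,-3.2,0,-3,-1,0,0,0,-4.1,0,-3,-1,0,0,0,-5,0,-3,-1,0,0,0,-5.5,0,-3,-1,0,0,0,-5.5,0,-3,-1,0,0,0,-5.5,0,-3,-1],
)

```text
time: 14.13
ee_pos: [0.5749, -0.208, 0.1952]
eef_rot: [0.714, 0.7, -0.0, -0.0]
ft_force: [0.6, 1.0, -0.5]
width: 0.0002
grip_force: 0.0
```

```bash
python3 -c "
from h import *
b,im=look('top'); b2,i2=look('side')
for a in b+b2:
  if abs(a[1]).max()<250: print(a)
state()
o=np.vstack([cv2.resize(im[150:360,220:500],(400,300)),cv2.resize(i2[150:390,180:500],(400,300))])
cv2.imwrite('pics/t5.png',o[:,:,::-1])"
```

```text
(array([275., 240.]), array([ -0.9, 154.8]))
(array([354., 259.]), array([71.2, 61.9]))
(array([361., 273.]), array([77.1, 35. ]))
(array([316., 280.]), array([13.5, 27.3]))
(array([460., 340.]), array([186.8, -79.4]))
t 14.2333 tray xy [ 32.9 -93.3] z 195.1 push dir deg in tray 98.5 tilt [ 0.001 -0.    -1.   ] w 0.0004 F [-1.1  1.2 -1.4]
```

View pics/t5.png

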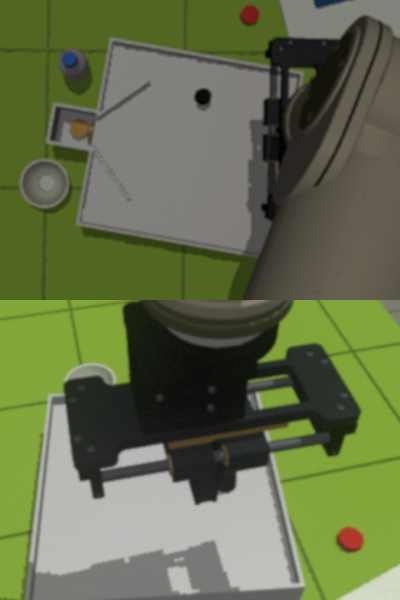

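The deck is clear apart from the stopper, and brass shows in the slot at (78,130). I'll zoom in on the slot to check how the discs are lying.

```bash
python3 -c "
from h import *
im=camera('top')
cv2.imwrite('pics/t6.png',cv2.resize(im[205:275,235:328],(744,560),interpolation=2)[:,:,::-1])"
```

```text
(no output)
```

View pics/t6.png

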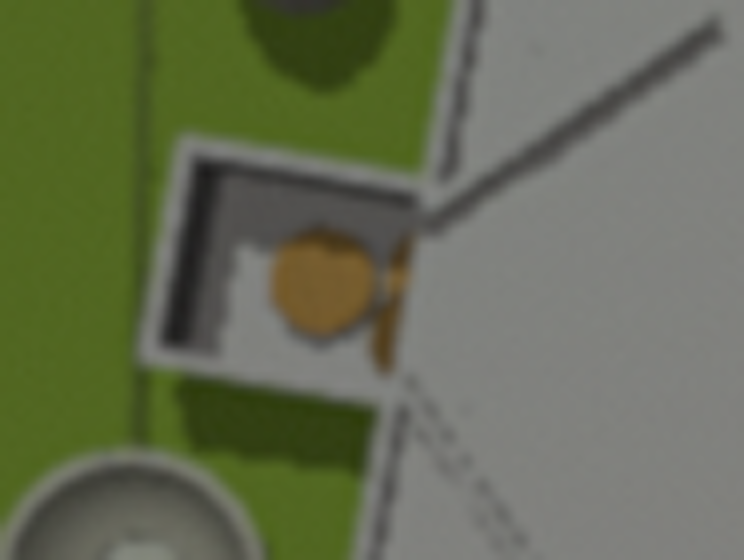

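```bash
python3 -c "
from bench import r
print(r.close_job())"
```

```text
the job is handed in; nothing more can be done
None
```

I pushed all three brass discs out through the gate into the slot. The third seems to have come to rest on edge or leaning, partly under the sill. The stopper, bottle and dish look undisturbed, the arm finished clear above the tray, and I handed the job in at about 14 s of the 64 s allowed.

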